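Press the green stone home in its setting

TASK

With the fingertips, gently press the green stone straight down until it is fully home in its brass setting, keep pressing lightly for about two seconds so that it beds in, then withdraw clear of everything. Its block stays standing where it is: do not pick it up or push it about. Do not touch the other stones and their blocks, and leave everything else on the bench alone.

Things in the scene. Friction and masses are not known exactly. Their poses are not given: they have to be found in the camera images.
- green_block: the green stone's setting block: a pale round wooden block, 68 mm across and 45 mm high, standing loose on the bench (0.6 kg; origin at the centre of its underside, z up). On its top, in the middle, lies a brass pendant: a thin round plate with a brass collar (the setting), 33 mm across outside and 29 mm inside, whose rim is 54 mm above the bench; its small hanging tab points along the block's +x.
- green_stone_top (a point): the crown (highest point) of the domed green stone, 27.6 mm across, 12 mm thick, standing in the brass collar on the block's axis. It is about 64 to 65 mm above the bench at the start and 59 mm (5 mm above the collar's rim) when the stone is fully home.
- green_stone (a joint): how far the green stone has been pushed down into its collar, m: starts at 0 to 0.0015, 0.006 is fully home on its seat (a firm stop). It slides straight down against about 3.5 N of friction and stays where it is left; it would crack above about 40 N.
- blue_block: another setting block, the same in every size but with its stone blue (crown 59 to 65 mm above the bench); to be left alone. Origin at the centre of its underside.
- amber_block: another setting block, the same in every size but with its stone amber (crown 59 to 65 mm above the bench); to be left alone. Origin at the centre of its underside.
- red_block: another setting block, the same in every size but with its stone red (crown 59 to 65 mm above the bench); to be left alone. Origin at the centre of its underside.
- tin: low round tin, red lid, 58 mm across, 24 mm high, loose; a bystander; origin at the centre of its underside
- dish: white dish of beads, 82 mm across, 18 mm high, loose; a bystander; origin at the centre of its underside
- graver: graver with a black handle, 116 mm long along its x, 22 mm high, lying loose; a bystander; origin on the bench below the handle's front part
- brush: bench brush, 160 mm long along its x, lying loose, under 30 mm high; a bystander; origin under its middle
There are look-alikes about, which are no part of the job. Leave any pink or turquoise look-alike of the green_block alone.

How it is judged:
By the outcome, as a careful person would: the job done as asked, in the order asked, and still so for the second after the job is handed in, with the robot touching nothing.
It also fails if it takes over 32 s, if anything falls off the work surface, if the arm or the gripper's body presses on something with over 40 N, if the wrist force passes 120 N, or if a joint passes its speed limit or range.

ROBOT

A 6-joint arm with a two-finger parallel gripper is mounted at the origin on the work surface. World frame = base frame: x ahead of the robot, y to its left, z up, the work surface at z = 0. Lengths are in mm, angles in rad, forces in N, time in s.
With the tool pointing down it reaches from about 300 to 775 mm from the base axis. Payload 14.6 kg.
Tool frame: the origin (TCP) lies on the centre line of the jaws, within the pads' length; the fingertips stand 19 mm ahead of it and the grasp point (between the pads) is the TCP (bot.tip_reach is the distance from the TCP to the fingertips, in mm); z points along the fingers, y is the line along which they close (so a half turn about z gives the same grasp; the last joint's range is limited). The gripper opens to 85 mm and grips with 20 to 120 N. Pads are 22 mm wide; open, the fingers measure 114 mm over their backs; the gripper's body (76 mm by 85 mm) begins 54 mm behind the grasp point. The pads swing forward as they close: fully open they stand 13 mm farther back than shut.
Start: joints at [1.144, 0.3, 1.521, -0, 1.321, -0.067], TCP at [193.645, 514.773, 250.281] pointing down, gripper open.
Joint ranges: [-3.03, 3.03], [-0.79, 2.21], [0.23, 2.52], [-1.04, 4.18], [0, 3.07], [-2.55, 2.55]. Speed limits (rad/s): [2.22, 2.22, 2.57, 3.14, 3.14, 3.14].

INTERFACE

Orientations are given as a unit quaternion [w, x, y, z].
In Python, from rig import bot gives the robot as it stands. Calls block until the motion is done:
- bot.move_to(position, orientation): joint-space move of the TCP to a pose.
- bot.servo_line(position, attitude=None, speed=150, until_force=None): straight line of the TCP; attitude=None keeps the orientation; speed is the mean speed in mm/s. With until_force (N) it stops when the force on the tool has changed by that much, and returns True; else False.
- bot.move_joints(angles): joint-space move.
- bot.move_gripper(opening, grip_force=None): finger opening in mm; grip_force is the grip in N (None keeps the last); returns when the fingers have stopped.
- bot.dwell(seconds).
- bot.ik(position, orientation): joint angles nearest the present ones, or None.
- bot.read_state(): the state.
- bot.read_camera(name): name is "side" or "top"; returns a dict with "image" (420x560x3 uint8, blue, green, red), "depth" (420x560 float32, mm along the optical axis (not along the pixel's ray), 0 where there is no reading), "fovy" (degrees; the focal length in pixels is half the picture's height over the tangent of half this angle, whatever the lens; pixels are square), "cx", "cy" (the principal point, pixels), "eye" and "attitude" of the camera in the world. Camera axes: x right, y down, z forward; pixel columns grow to the right and rows downward; lengths in mm; the calibration is good to about 2 mm. A picture is of the moment at which its call begins.
A pose or a line that the arm cannot do raises bot.MotionError and nothing moves.
- bot.finish_job(): hands the job in; it is judged then, once.
The state is a dict: "clock": time; "joint_positions": joint angles; "qvel": joint speeds; "effort": joint torques, N m; "ee_pos": TCP position; "tool_rot": TCP orientation; "ft_force": force on the tool from outside, world axes, zero at the start; "moment": the same for the moment, N m; "grip_width": finger opening in mm; "grip_force": force on a finger pad.
Only numpy, scipy, OpenCV 4.12 (cv2) and the standard library are available. Lean on these libraries where they do the work, as an engineer would, in place of code of your own. Each camera call takes 0.05 s, during which the arm holds its last target. There are 200 camera calls.

## Working session

There is one attempt and no reset: what is moved stays moved. The work goes in short steps, each a Python script; the robot and the scene stay as the last script left them, time stands still between calls to the robot, and variables do not carry over. Pictures are saved under pics/ and viewed, at most 10 in all, crops included, and the job is handed in when it is done.

```bash
mkdir -p pics
cat > h.py <<'E'
import numpy as np, cv2
from rig import bot
from scipy.spatial.transform import Rotation as R
def cam(n):
    c=bot.read_camera(n); f=c["image"].shape[0]/2/np.tan(np.radians(c["fovy"])/2)
    q=np.array(c["attitude"],float)
    M=R.from_quat(q[[1,2,3,0]]).as_matrix() if q.size==4 else q.reshape(3,3)
    d=c["depth"]; v,u=np.mgrid[:d.shape[0],:d.shape[1]]
    P=np.stack([(u-c["cx"])/f*d,(v-c["cy"])/f*d,d],-1)@M.T+np.array(c["eye"])
    P[d==0]=np.nan
    return c,P
E
python3 - <<'E'
from h import *
for n in("top","side"):
    c,P=cam(n); cv2.imwrite(f"pics/{n}1.png",c["image"]); np.save(n,P); print(n,c["eye"],c["attitude"],c["fovy"],c["cx"],c["cy"])
print(bot.read_state())
E
```

```text
top [ 411.41183277  -16.07133626 1265.43008825] [-0.03765268  0.70974087 -0.70296425  0.02629514] 44.97750902450376 274.65412214129094 207.94574419837176
side [   13.48361571 -1156.86393621  1095.34483652] [-0.42148427  0.88307582 -0.18601638  0.08902815] 42.89193514995293 273.6167895825837 197.15030980909233
{'clock': 0.1, 'joint_positions': array([ 1.14440218e+00,  3.00440513e-01,  1.52153638e+00, -2.03130567e-05,
        1.32070765e+00, -6.65982457e-02]), 'qvel': array([ 0.00050656, -0.00144792, -0.00175918,  0.00110894,  0.00046841,
       -0.00195532]), 'effort': array([-4.70627438e-04, -5.44383895e+01, -3.62367833e+01, -1.57273753e-04,
        3.09045921e-03, -5.00895590e-05]), 'ee_pos': array([193.56995603, 514.60040797, 249.75699082]), 'tool_rot': array([-1.23673100e-04,  1.78926667e-01,  9.83862262e-01, -5.31844419e-04]), 'ft_force': array([ 0.50025606, -0.20113693,  0.22105387]), 'moment': array([-0.00586723,  0.02382234, -0.01451538]), 'grip_force': 0.0, 'grip_width': 85.18728505623893}
```

View pics/top1.png

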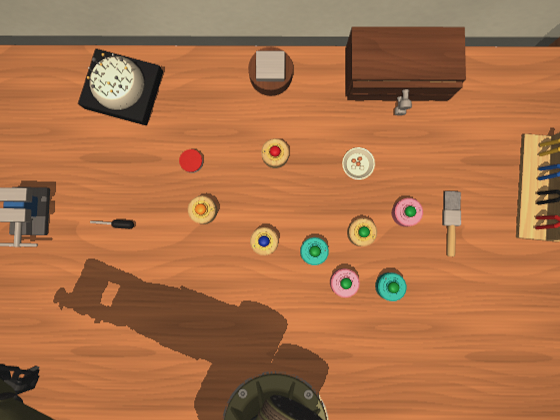

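View pics/side1.png

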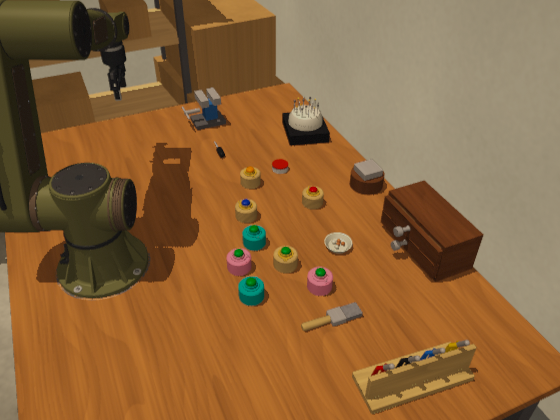

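Green-stoned candidates in the top view: pale wood (363,232), pink (408,211) and (345,283), turquoise (315,250) and (392,287). Only (363,232) fits, because its block is pale wood. In the side view it is at (286,257).

Run:
```python
from h import *
im=cv2.imread("pics/top1.png"); s=cv2.imread("pics/side1.png")
a=cv2.resize(im[192:272,313:413],None,fx=4,fy=4,interpolation=2); b=cv2.resize(s[217:297,236:336],None,fx=4,fy=4,interpolation=2)
cv2.imwrite("pics/crop1.png",np.hstack([a,b]))
for n,g,(u,v) in(("top",im,(363,232)),("side",s,(286,255))):
    P=np.load(n+".npy"); w=np.s_[v-22:v+23,u-22:u+23]
    p=P[w]; h=cv2.cvtColor(g[w],cv2.COLOR_BGR2HSV)
    m=(h[...,0]>45)&(h[...,0]<85)&(h[...,1]>120)&(p[...,2]>50)
    q=p[m]; q=q[np.linalg.norm(q[:,:2]-np.median(q[:,:2],0),axis=1)<18]
    print(n,"stone",len(q),np.median(q,0),q.min(0),q.max(0))
    m2=(p[...,2]>35)&(p[...,2]<75); k=p[m2]; c0=np.median(q[:,:2],0); k=k[np.linalg.norm(k[:,:2]-c0,axis=1)<45]
    print("block",len(k),(k.min(0)+k.max(0))/2,k.max(0)-k.min(0))
    zz=q[q[:,2]>np.percentile(q[:,2],80)]; print("crown",zz.mean(0))
    r=k[(k[:,2]>42)&(k[:,2]<48)]; print("top face",r.mean(0),np.ptp(r,axis=0))
    bn=p[np.abs(p[...,2])<12]; print("bench z",np.median(bn[:,2]))
print(bot.tip_reach)
```

```text
top stone 89 [ 465.46213045 -207.58159343   62.79666235] [ 455.66598891 -220.34356266   54.55356252] [ 477.24445308 -196.44447309   68.65359184]
block 625 [ 467.41454922 -207.67876452   52.00853555] [65.15905135 65.70691972 33.29011257]
crown [ 468.58625421 -207.09744556   66.14324847]
top face [ 467.69038056 -207.08731945   45.16407967] [64.90939087 65.15188126  5.90061814]
bench z -0.15674486111674923
side stone 53 [ 465.17142605 -213.72329106   63.10332368] [ 454.74708196 -223.83609651   55.85399555] [ 477.41980513 -195.77834856   68.24740632]
block 385 [ 465.90781212 -208.6954287    51.71456274] [67.79430711 72.59951206 33.06568716]
crown [ 466.96762428 -210.15343547   66.21635042]
top face [ 463.41872586 -217.00811596   45.25541733] [66.655023   67.98623826  5.90288267]
bench z 0.72987120253174
19.0
```

View pics/crop1.png

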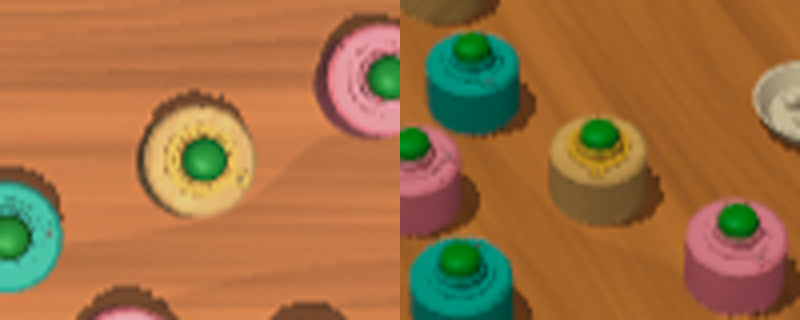

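The crop confirms it: the pale block sits alone between the pink and turquoise ones. Its centre is about (467,-208), and both cameras agree. Crown and bench heights fit within about 2 mm.

Run:
```python
from h import *
X,Y=467,-208
yaw=np.arctan2(Y,X)-1.144
q=np.array([0,.1789,.9839,0]); r=R.from_euler('z',yaw)*R.from_quat(q[[1,2,3,0]]); o=r.as_quat()[[3,0,1,2]]
bot.move_gripper(0,grip_force=20)
bot.move_to([X,Y,180],o)
bot.servo_line([X,Y,100],speed=80)
s=bot.read_state(); print(s["clock"],s["ee_pos"],s["ft_force"],s["grip_width"],s["joint_positions"],bot.tip_reach)
c,P=cam("side"); d,_=cam("top")
cv2.imwrite("pics/app.png",np.hstack([cv2.resize(c["image"][200:300,236:336],None,fx=4,fy=4,interpolation=2),cv2.resize(d["image"][182:282,313:413],None,fx=4,fy=4,interpolation=2)]))
```

```text
4.75 [ 467.21960528 -208.13035713  100.47906739] [-0.13642367 -0.23608067 -0.3479742 ] 0.09289205541367916 [-4.90693239e-01  3.95976101e-01  1.77442434e+00 -5.00761971e-06
  9.70330465e-01 -1.38741345e-01] 19.0
```

View pics/app.png

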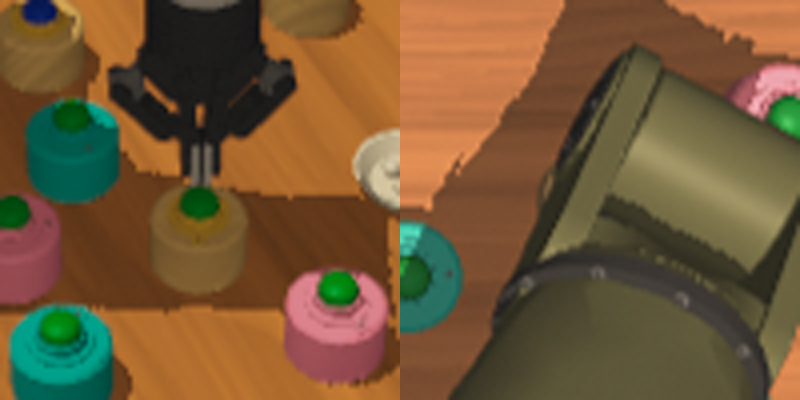

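The closed tips stand centred over the green stone (side crop about (200,185)), clear of the neighbouring blocks. Now I press slowly.

Run:
```python
from h import *
X,Y=467,-208
def st(t):
    s=bot.read_state(); print(t,round(s["clock"],2),s["ee_pos"].round(2),s["ft_force"].round(2))
bot.servo_line([X,Y,88],speed=40); st("above")
print(bot.servo_line([X,Y,75],speed=6,until_force=10)); st("stop")
for _ in range(3): bot.dwell(.2); st("hold")
```

```text
above 5.3 [ 466.91 -207.96   87.73] [-0.39  0.55 -0.36]
True
stop 6.88 [ 467.07 -208.03   77.64] [-1.89  0.71  6.74]
hold 7.08 [ 467.12 -208.04   77.66] [-1.4   1.07  6.73]
hold 7.28 [ 467.07 -208.03   77.65] [-1.59  0.41  6.66]
hold 7.48 [ 467.08 -208.03   77.64] [-2.1   1.02  5.99]
```

Tips are at about 58.7 mm, which is the seat height. A slightly firmer light press will confirm the stop, and then I hold.

Run:
```python
from h import *
X,Y=467,-208
def st(t):
    s=bot.read_state(); print(t,round(s["clock"],2),s["ee_pos"].round(2),s["ft_force"].round(2))
print(bot.servo_line([X,Y,76],speed=4,until_force=6)); st("stop")
for _ in range(4): bot.dwell(.55); st("hold")
bot.servo_line([X,Y,110],speed=30); st("up")
bot.servo_line([X,Y,230],speed=120)
bot.move_joints([1.144,.3,1.521,0,1.321,-.067]); st("away")
c,P=cam("top"); d,Q=cam("side"); g=c["image"]
cv2.imwrite("pics/end.png",np.hstack([cv2.resize(d["image"][217:297,236:336],None,fx=4,fy=4,interpolation=2),cv2.resize(g[192:272,313:413],None,fx=4,fy=4,interpolation=2)]))
for n,Z in(("top",P),("side",Q)):
    O=np.load(n+".npy")
    for t,A in(("before",O),("after",Z)):
        k=A[(A[...,2]>40)&(np.hypot(A[...,0]-X,A[...,1]-Y)<42)]
        z=k[np.hypot(k[:,0]-X,k[:,1]-Y)<6][:,2]
        print(n,t,((k.min(0)+k.max(0))/2).round(1),"crown",z.mean().round(2))
```

```text
True
stop 7.72 [ 467.1  -208.04   77.65] [-2.73  1.37  6.37]
hold 8.27 [ 467.1  -208.04   77.65] [-1.37  1.09  6.99]
hold 8.82 [ 467.11 -208.04   77.64] [-1.06  1.8   6.48]
hold 9.37 [ 467.11 -208.05   77.65] [-1.56  1.16  6.81]
hold 9.92 [ 467.08 -208.04   77.61] [-1.22  1.15  6.96]
up 11.16 [ 466.93 -207.94  109.81] [ 1.05 -0.13  0.08]
away 15.03 [194.45 514.38 250.22] [0.3  0.44 0.39]
top before [ 467.4 -207.7   54.3] crown 64.36
top after [ 467.4 -207.5   52.3] crown 59.75
side before [ 465.9 -210.7   54.2] crown 65.55
side after [ 466.  -211.1   51.3] crown 58.63
```

View pics/end.png

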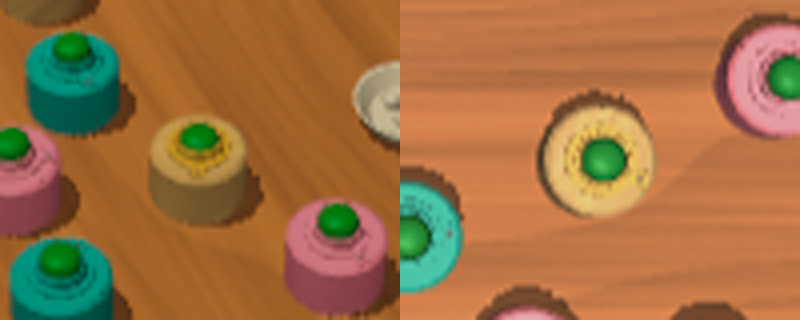

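The stone now sits visibly lower in its setting (side crop (198,137)), with its crown at about 59 mm. The block hasn't moved.

```bash
python3 -c "
from rig import bot
print(bot.finish_job())"
```

```text
the job is handed in; nothing more can be done
None
```

The green stone is pressed fully home (crown at about 59 mm) and was held at about 7 N for roughly 3 s; the arm withdrew clear with the block still in place, and the job is handed in at about 15 s.

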